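# Feel for the lane with room and restock it from the chute

### The arm

A 6-joint arm with a two-finger parallel gripper is mounted at the origin on the work surface. World frame = base frame: x ahead of the robot, y to its left, z up, the work surface at z = 0. Lengths are in mm, angles in rad, forces in N, time in s.
With the tool pointing down it reaches from about 350 to 725 mm from the base axis. Payload 4.3 kg.
Tool frame: the origin (TCP) lies between the finger pads; the fingertips stand 25 mm ahead of it and the grasp point (between the pads) lies 6 mm ahead of it (ctrl.finger_overhang is the distance from the TCP to the fingertips, in mm); z points along the fingers, y is the line along which they close (so a half turn about z gives the same grasp; the last joint's range is limited). The gripper opens to 85 mm and grips with 20 to 120 N. Pads are 22 mm wide; open, the fingers measure 114 mm over their backs; the gripper's body (76 mm by 85 mm) begins 54 mm behind the grasp point. The pads swing forward as they close: fully open they stand 13 mm farther back than shut.
Start: joints at [-1.398, 0.377, 0.081, 1.274, 0, 1.46], TCP at [160.461, -552.192, 256.329] pointing down, gripper open.
Joint ranges: [-2.72, 2.72], [-0.84, 1.66], [-1.02, 1.22], [-1.77, 2.12], [-1.37, 1.28], [-3.14, 3.14]. Speed limits (rad/s): [2.57, 2.57, 3.14, 3.14, 3.14, 3.14].

### API

Orientations are given as a 3x3 rotation matrix whose columns are the frame's x, y, z axes.
In Python, from workcell import ctrl gives the robot as it stands.
- The arm moves only by the tool advance, called after "Request:" as name(argument=value, ...), one argument or row to a line, values as JSON. Schema: {"type":"object","properties":{"increments":{"type":"array","items":{"type":"array","prefixItems":[{"type":"array","items":{"type":"number"},"minItems":3,"maxItems":3},{"type":"number"},{"type":"number"}],"minItems":3,"maxItems":3},"minItems":1,"maxItems":10},"grip_n":{"type":"number"},"only":{"type":"string"},"quiet":{"type":"boolean"},"lines":{"type":"string"}},"required":["increments"],"additionalProperties":false}. increments is a list of rows, 1 to 10 of them, each written [[dx, dy, dz], turn, opening]: dx, dy, dz in shares of 0.6 m (1.0 is 0.6 m), then a turn about the tool's z in fractions of the full range, 1 being 4 rad, then the finger opening in mm; each row is the pose to reach, as a shift and turn from the pose commanded when the call began, along the tool's axes at that moment; what a row does not reach only later rows make up. A row lasts 1/10 s, in which the tool goes at most 50 mm and 0.15 rad, less where a joint would pass 70% of its speed; a pose out of reach is approached as far as the arm can. The fingers move at their own pace and stop on an object; grip_n is the grip in N (left out, the last holds). Time passes only in rows, so rows that do not move let the fingers close. The tool returns the time, the measured TCP pose, the force, the opening and the grip force at its end. only (a regular expression) keeps the lines of the reply that match it, lines (a string "A,B") keeps lines A to B, and quiet returns only ok. No shift or turn number may pass 1 either way. Input that does not fit is refused with a message, and nothing moves.
- ctrl.get_obs(): the state, without advancing time (a new reading comes with each control period).
- ctrl.get_image(name): name is "side" or "top" or "wrist"; returns a dict with "img" (384x512x3 uint8, red, green, blue), "fovy" (degrees; the focal length in pixels is half the picture's height over the tangent of half this angle, whatever the lens; pixels are square), "cx", "cy" (the principal point, pixels), "extrinsics" (4x4, takes a point from camera to world coordinates). Camera axes: x right, y down, z forward; pixel columns grow to the right and rows downward; lengths in mm; the calibration is good to about 2 mm. A picture is of the moment at which its call begins. There is no depth.
- ctrl.close_job(): hands the job in; it is judged then, once.
The state is a dict: "clock": time; "qpos": joint angles; "joint_vel": joint speeds; "joint_torque": joint torques, N m; "tool_pos": TCP position; "ee_rot": TCP orientation; "ft_force": force on the tool from outside, world axes, zero at the start; "wrist_torque": the same for the moment, N m; "gripper_width": finger opening in mm; "grip_force": force on a finger pad.
Only numpy, scipy, OpenCV 4.12 (cv2) and the standard library are available. Lean on these libraries where they do the work, as an engineer would, in place of code of your own. Each camera call takes 0.05 s, during which the arm holds its last target. There are 200 camera calls.

### The job

Two lanes of the low covered rack are full and one has room for one more tin, but the cover hides which: press gently on the tins in the lane mouths and feel which row comes up solid within about a centimetre and which slides on. Then draw the bottom tin out of the stack chute, leaving the two above it in the chute, lay it lengthwise in front of the lane with room and gently push it in until you feel the whole row come up against its stop, so that the new tin is fully home. Never lean hard on a row (well under 25 N), leave every other tin in its own place, and do not shift the other things on the counter.

Things in the scene. Friction and masses are not known exactly. Their poses are not given: they have to be found in the camera images.
- rack: low covered rack of three lanes side by side, fixed; origin on the counter at the middle of the mouth line, x into the lanes. Floor 4 mm thick, also reaching 120 mm out in front of the mouths as a flat apron. Dividers 8 mm thick, 22 mm high, from x = -6 mm inwards. Roof from x = 22 mm to the end wall at 200 mm, its underside 26 mm and top 30 mm above the counter
- lane_a (a point): mouth of the left-hand lane (+y of the rack): point on the lane floor (4 mm above the counter), mid-width, on the rack's mouth line; x points into the lane, z up. Lane 54 mm wide, 62 mm from lane to lane. Rows end on sprung buffers hidden under the roof (about 2 N per mm); a press of 5 to 10 N is plain and safe
- lane_b (a point): mouth of the middle lane: point on the lane floor (4 mm above the counter), mid-width, on the rack's mouth line; x points into the lane, z up. In the two full lanes a row gives up to 12 mm, then comes up solid. In the lane with room its tin slides on easily (under 2 N) by about 100 mm
- lane_c (a point): mouth of the right-hand lane (-y of the rack): point on the lane floor (4 mm above the counter), mid-width, on the rack's mouth line; x points into the lane, z up. In the lane with room, a second tin pushed home behind the first ends with its near end about level with the mouth (4 mm short to 10 mm inside)
- tin_a: flat closed tin, white with purple lid, 90 mm long (its x), 46 mm wide (its y), 16 mm high, about 80 g; origin at the centre of its underside; stands in the left-hand lane (+y of the rack), lengthwise, near end sticking about 10 mm out of the mouth
- tin_b: flat closed tin, white with purple lid, 90 mm long (its x), 46 mm wide (its y), 16 mm high, about 80 g; origin at the centre of its underside; stands in the middle lane, lengthwise, near end sticking about 10 mm out of the mouth
- tin_c: flat closed tin, white with purple lid, 90 mm long (its x), 46 mm wide (its y), 16 mm high, about 80 g; origin at the centre of its underside; stands in the right-hand lane (-y of the rack), lengthwise, near end sticking about 10 mm out of the mouth
- chute: fixed open-topped chute with three tins stacked flat:, clear sides, inside 94 mm (x) by 50 mm (y), walls 3 mm, 56 mm high; floor 4 mm thick, thin foot 90 mm wide at the rear half; origin on the counter under the shaft's centre. Its front faces its -x; below the front wall (lower edge 24 mm above the counter, outer face at x = -50 mm) is a gap for one tin
- tin_bottom: flat closed tin, white with purple lid, 90 mm long (its x), 46 mm wide (its y), 16 mm high, about 80 g; origin at the centre of its underside; lowest in the chute, lengthwise along the chute's x, sticking about 33 mm out of the front gap, its underside 4 mm above the counter
- tin_middle: flat closed tin, white with purple lid, 90 mm long (its x), 46 mm wide (its y), 16 mm high, about 80 g; origin at the centre of its underside; lies on the bottom tin inside the shaft; drops to the floor when that is drawn out
- tin_top: flat closed tin, white with purple lid, 90 mm long (its x), 46 mm wide (its y), 16 mm high, about 80 g; origin at the centre of its underside; uppermost in the chute
- amber_bottle: small amber glass bottle with black cap, 40 mm across, 85 mm tall; bystander
- marker: red marker pen lying down, 15 mm thick, 125 mm long along its x; bystander
- jar_purple: white jar with purple lid, 70 mm across, 85 mm tall; bystander
- jar_green: white jar with green lid, 60 mm across, 70 mm tall; bystander
- spatula: spatula lying flat, handle to its -x, 190 mm long; bystander
- dish: small white ceramic bowl, 90 mm across, 35 mm tall; bystander
There are look-alikes about, which are no part of the job. Leave any green or yellow look-alike of the tin_b alone.

How it is judged:
By the outcome, as a careful person would: the job done as asked, in the order asked, and still so for the second after the job is handed in, with the robot touching nothing.
It also fails if it takes over 72 s, if anything falls off the work surface, if the arm or the gripper's body presses on something with over 40 N, if the wrist force passes 120 N, or if a joint passes its speed limit or range.

## Working session

There is one attempt and no reset: what is moved stays moved. The work goes in short steps, Python scripts to look and compute and a tool call to move; the robot and the scene stay as the last step left them, time stands still between calls to the robot, and variables do not carry over. Pictures are saved under pics/ and viewed, at most 10 in all, crops included, and the job is handed in when it is done.

```bash
mkdir -p pics; ls
```

Create h.py:
```python
import numpy as np, cv2
from workcell import ctrl
def cap(n,f):
    d=ctrl.get_image(n); cv2.imwrite('pics/'+f,cv2.cvtColor(d['img'],cv2.COLOR_RGB2BGR)); return d
def ray(d,u,v,z):
    f=d['img'].shape[0]/2/np.tan(np.radians(d['fovy'])/2)
    E=np.array(d['extrinsics']); r=E[:3,:3]@np.array([(u-d['cx'])/f,(v-d['cy'])/f,1]); o=E[:3,3]
    return o+r*(z-o[2])/r[2]
def proj(d,p):
    f=d['img'].shape[0]/2/np.tan(np.radians(d['fovy'])/2)
    E=np.array(d['extrinsics']); c=E[:3,:3].T@(np.array(p)-E[:3,3]); return c[0]/c[2]*f+d['cx'],c[1]/c[2]*f+d['cy']
```

Run:
```python
from h import *
import pickle
D={n:cap(n,n+'0.png') for n in('top','side')}
pickle.dump(D,open('d0.pkl','wb'))
for n in D: print(n,D[n]['fovy'],D[n]['cx'],D[n]['cy'],np.round(D[n]['extrinsics'],3).tolist())
o=ctrl.get_obs(); print(o['clock'],o['tool_pos'],np.round(o['ee_rot'],3).tolist(),o['ft_force'],o['gripper_width'])
a=[cv2.imread('pics/%s0.png'%n) for n in('top','side')]
cv2.imwrite('pics/top0b.png',cv2.resize(a[0],(800,600),interpolation=cv2.INTER_CUBIC))
cv2.imwrite('pics/side0b.png',cv2.resize(a[1],(800,600),interpolation=cv2.INTER_CUBIC))
```

```text
pics
top 52.42330721325602 251.9138058743902 193.26198992422937 [[0.14, -0.967, 0.212, 350.455], [-0.99, -0.136, 0.032, -17.207], [-0.002, -0.215, -0.977, 1063.649], [0.0, 0.0, 0.0, 1.0]]
side 45.34698680075456 255.25499396923723 187.63681209447532 [[-0.833, -0.4, 0.382, 7.678], [-0.553, 0.583, -0.595, 846.621], [0.015, -0.707, -0.707, 1063.67], [0.0, 0.0, 0.0, 1.0]]
0.1 [ 160.35548528 -551.61249664  255.46608046] [[0.96, 0.279, -0.0], [0.279, -0.96, 0.002], [0.0, -0.002, -1.0]] [ 0.56651233  0.13961526 -0.08482777] 85.39603332899428
```

View pics/top0b.png

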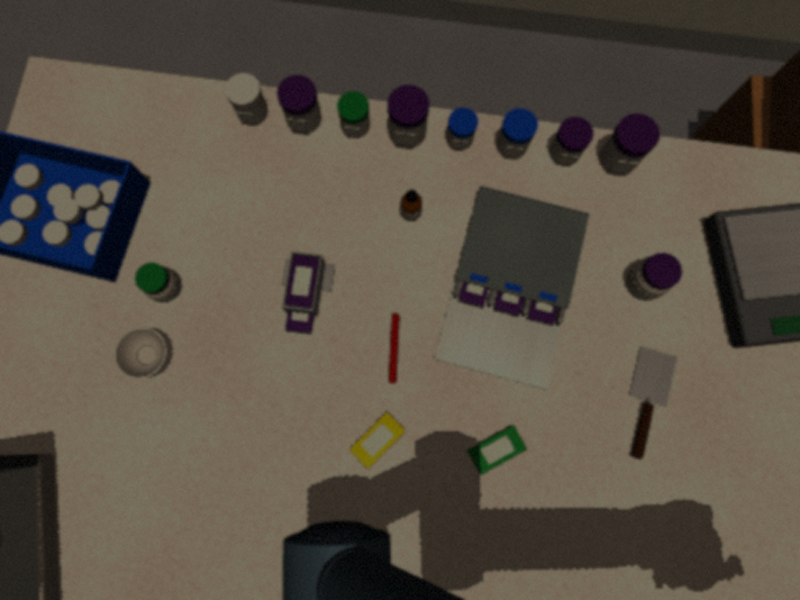

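View pics/side0b.png

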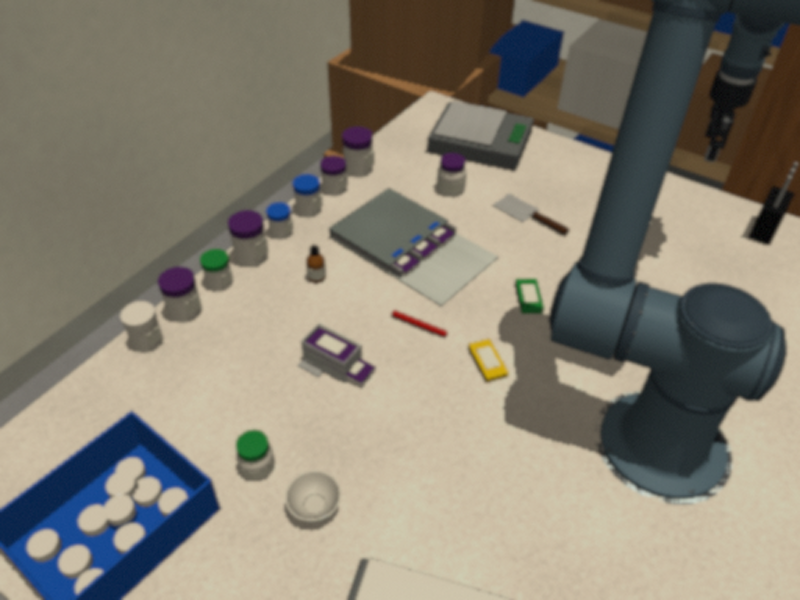

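Top view (800x600): three purple tins in the rack mouths at (474,292), (510,300), (544,310), and the apron's near edge runs (436,356)–(547,388). The chute is at (303,285), with its bottom tin sticking out at (300,322). The yellow (377,440) and green (497,449) tins are look-alikes to leave alone. The purple tins fit the description.

Run:
```python
from h import *
import pickle
D=pickle.load(open('d0.pkl','rb')); d=D['top']; s=800/512
P=lambda u,v,z:np.round(ray(d,u/s,v/s,z)[:2],1)
for n,u,v,z in [('apronL',436,356,4),('apronR',547,388,4),('roofBL',481,187,30),('roofBR',588,213,30),('bottle',411,205,40),('markerA',395,315,8),('markerB',393,382,8),('jarg',153,278,70),('dish',146,352,20),('jarp',661,271,85),('ylw',377,440,16),('grn',497,449,16)]: print(n,P(u,v,z))
img=d['img']; h=cv2.cvtColor(img,cv2.COLOR_RGB2HSV)
m=cv2.inRange(h,(125,60,20),(165,255,255))
n,l,st,c=cv2.connectedComponentsWithStats(m)
for i in range(1,n):
    if st[i,4]>20:
        pts=np.argwhere(l==i)[:,::-1].astype(np.float32); r=cv2.minAreaRect(pts)
        print(np.round(c[i]*s),st[i,4],'ctr z20',np.round(ray(d,*c[i],20)[:2],1),[np.round(ray(d,*q,20)[:2],1).tolist() for q in cv2.boxPoints(r)])
a=cv2.cvtColor(img,cv2.COLOR_RGB2BGR)
x=cv2.resize(a[110:255,170:390],(800,527),interpolation=cv2.INTER_CUBIC); x=cv2.convertScaleAbs(x,alpha=1.5)
cv2.imwrite('pics/crop1.png',x)
```

```text
apronL [495.3 -69.4]
apronR [ 467.1 -266.1]
roofBL [ 808.2 -110.4]
roofBR [ 785.4 -305.8]
bottle [752.4  10.3]
markerA [556.8  11.5]
markerB [439.8  -1.5]
jarg [550.7 422.6]
dish [430.3 427.2]
jarp [ 677.2 -417.8]
ylw [339.5  11.4]
grn [ 353.1 -189.3]
[296.  92.] 453 ctr z20 [954.8 257.4] [[986.1, 297.4], [995.6, 229.4], [921.1, 216.8], [911.7, 283.8]]
[408. 103.] 533 ctr z20 [961.1  44.4] [[929.9, 88.9], [1009.9, 76.8], [993.2, 0.8], [913.8, 14.0]]
[637. 133.] 547 ctr z20 [ 961.2 -388.2] [[956.5, -336.4], [1020.0, -383.9], [967.9, -440.5], [905.7, -393.0]]
[575. 132.] 358 ctr z20 [ 945.3 -273.1] [[925.6, -235.0], [988.1, -256.9], [966.0, -312.5], [904.1, -290.1]]
[302. 281.] 330 ctr z20 [592.1 183.2] [[546.6, 206.2], [641.8, 207.8], [640.3, 160.3], [545.3, 159.6]]
[662. 270.] 403 ctr z20 [ 701.2 -446.4] [[728.1, -415.2], [736.6, -475.9], [673.3, -478.4], [664.8, -418.5]]
[472. 296.] 133 ctr z20 [ 606.6 -117.6] [[597.9, -93.8], [630.0, -99.4], [622.5, -143.1], [590.6, -137.3]]
[508. 305.] 142 ctr z20 [ 599.6 -182.8] [[587.9, -157.9], [621.1, -161.3], [617.4, -208.3], [584.3, -204.7]]
[542. 314.] 144 ctr z20 [ 592.3 -242.5] [[582.5, -217.1], [615.7, -221.9], [610.3, -269.5], [577.2, -264.4]]
[298. 324.] 130 ctr z20 [515.3 175.5] [[502.7, 196.8], [535.8, 198.3], [536.0, 154.1], [502.9, 152.8]]
```

View pics/crop1.png

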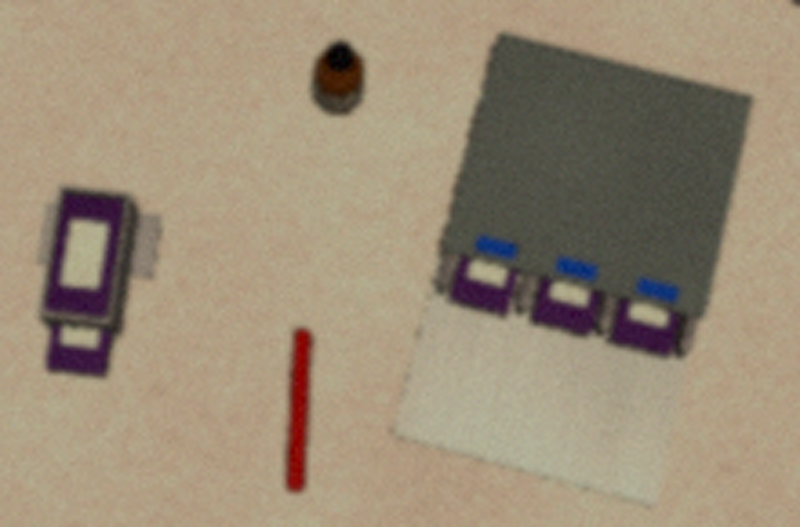

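Crop: the bottom tin sticks out of the chute's left-facing gap at crop (80,348). The rack mouths are at (485,285), (568,303), (648,325), and the marker lies between chute and rack. Next I move above the rack apron for a closer look.

Add to h.py:
```python
def to(x,y,z,yaw):
    o=ctrl.get_obs(); R=np.array(o['ee_rot']); s=R.T@(np.array([x,y,z])-o['tool_pos'])
    t=-(yaw-np.arctan2(R[1,0],R[0,0])); print('shift',np.round(s,1),'turn',round((t+np.pi)%(2*np.pi)-np.pi,3))
RK=(np.array([599.5,-183.]),-0.12)
def rk(x,y,z,base=RK):
    b,w=base; c,s=np.cos(w),np.sin(w); to(b[0]+c*x-s*y,b[1]+s*x+c*y,z,w)
```

```bash
python3 -c "
from h import *
rk(-110,0,270)
print(ctrl.finger_overhang)"
```

```text
shift [ 423.4 -274.6  -13.9] turn 0.403
25.0
```

Careful with the scale: shifts go in shares of 0.6 m and turns go in shares of 4 rad. That gives: 423 mm / 600 = 0.705, 378 mm / 600 = 0.63, 0.403 rad / 4 = 0.1008.

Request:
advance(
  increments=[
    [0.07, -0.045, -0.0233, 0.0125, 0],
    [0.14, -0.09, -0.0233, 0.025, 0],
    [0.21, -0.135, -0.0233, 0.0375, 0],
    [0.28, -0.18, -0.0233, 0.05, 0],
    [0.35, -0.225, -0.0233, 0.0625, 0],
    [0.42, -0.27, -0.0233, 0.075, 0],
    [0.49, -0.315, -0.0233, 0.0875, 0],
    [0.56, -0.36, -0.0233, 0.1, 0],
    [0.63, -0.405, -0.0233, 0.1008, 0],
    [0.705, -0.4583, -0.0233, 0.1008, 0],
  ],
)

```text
refused: increments[0]: [0.07, -0.045, -0.0233, 0.0125, 0] is too long (schema: maxItems 3). Nothing was moved.
```

The call was refused and nothing moved: it wants rows with the three-number parts in brackets of their own. Same move again in that form.

Request:
advance(
  increments=[
    [[0.07, -0.045, -0.0233], 0.0125, 0],
    [[0.14, -0.09, -0.0233], 0.025, 0],
    [[0.21, -0.135, -0.0233], 0.0375, 0],
    [[0.28, -0.18, -0.0233], 0.05, 0],
    [[0.35, -0.225, -0.0233], 0.0625, 0],
    [[0.42, -0.27, -0.0233], 0.075, 0],
    [[0.49, -0.315, -0.0233], 0.0875, 0],
    [[0.56, -0.36, -0.0233], 0.1, 0],
    [[0.63, -0.405, -0.0233], 0.1008, 0],
    [[0.705, -0.4583, -0.0233], 0.1008, 0],
  ],
)

```text
clock: 1.1
tool_pos: [486.8, -173.3, 270.0]
ee_rot: [[0.993, -0.12, -0.0], [-0.12, -0.993, -0.0], [-0.0, 0.0, -1.0]]
ft_force: [0.1, -1.0, -0.3]
gripper_width: -0.2
grip_force: 0.0
```

Request:
advance(
  increments=[
    [[0, 0, 0], 0, 0],
    [[0, 0, 0], 0, 0],
    [[0, 0, 0], 0, 0],
  ],
)

```text
clock: 1.4
tool_pos: [485.2, -175.7, 270.0]
ee_rot: [[0.993, -0.121, -0.001], [-0.121, -0.993, -0.0], [-0.001, 0.0, -1.0]]
ft_force: [-0.3, -0.4, 0.5]
gripper_width: -0.1
grip_force: 0.0
```

Run:
```python
from h import *
import pickle
d=cap('wrist','w1.png'); pickle.dump(d,open('w1.pkl','wb'))
rk(-110,0,270)
img=cv2.imread('pics/w1.png'); cv2.imwrite('pics/w1b.png',cv2.resize(img,(800,600)))
```

```text
shift [ 4.4 -6.9  0.1] turn -0.002
```

View pics/w1b.png

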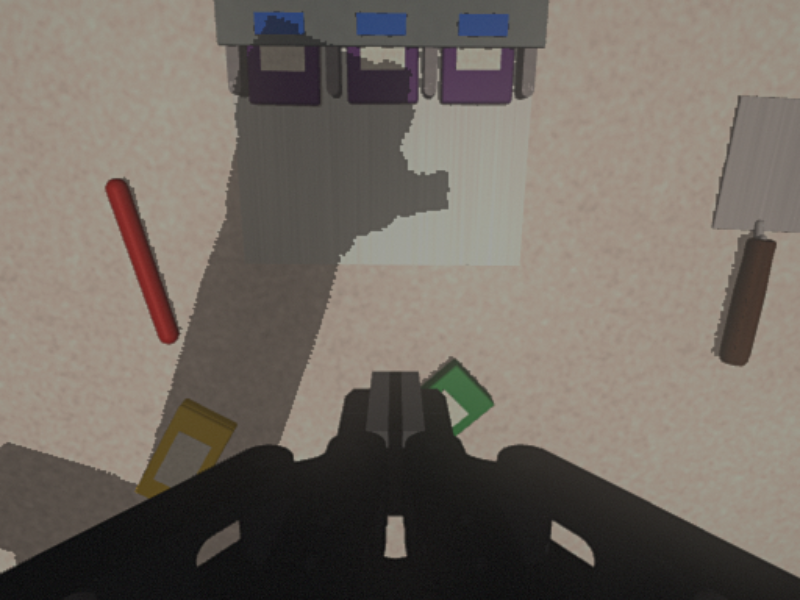

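Wrist view (800x600): the apron's near edge is at row 265 (cols 240–520), the roof front edge at row 47 (cols 217–545), and the tin fronts at row 103, with tins centred at cols 285, 382, 477.

Run:
```python
from h import *
import pickle
d=pickle.load(open('w1.pkl','rb')); s=800/512
P=lambda u,v,z:ray(d,u/s,v/s,z)[:2]
for n,u,v,z in [('apL',240,265,4),('apR',521,265,4),('rfL',217,47,30),('rfR',546,47,30),('aL',249,103,20),('aR',321,103,20),('bL',347,103,20),('bR',418,103,20),('cL',440,103,20),('cR',512,103,20),('mk0',117,187,8),('mk1',169,337,8)]: print(n,np.round(P(u,v,z),1))
a=(P(240,265,4)+P(521,265,4))/2; b=(P(217,47,30)+P(546,47,30))/2
print('apmid',a,'rfmid',b,'len(142)',np.linalg.norm(b-a),'yaw axis',np.arctan2(*(b-a)[::-1]))
for p,q,z in[((240,265),(521,265),4),((217,47),(546,47),30)]:
    v=P(*p,z)-P(*q,z); print('yaw',np.arctan2(-v[0],v[1]),np.linalg.norm(v))
for p,q in [((249,103),(321,103)),((347,103),(418,103)),((440,103),(512,103))]: print((P(*p,20)+P(*q,20))/2)
```

```text
apL [490.  -61.5]
apR [ 465.  -266.3]
rfL [629.9 -83.2]
rfR [ 605.5 -283.6]
aL [597.  -93.9]
aR [ 591.4 -140.2]
bL [ 589.3 -157. ]
bR [ 583.8 -202.6]
cL [ 582.  -216.8]
cR [ 576.4 -263.1]
mk0 [555.5  11.3]
mk1 [442.7   1.6]
apmid [ 477.47029631 -163.92669161] rfmid [ 617.71674118 -183.39257569] len(142) 141.59091051871508 yaw axis -0.1379165601091695
yaw -0.12143265155479888 206.3406251406501
yaw -0.1214974331278567 201.86468451002182
[ 594.20584978 -117.07070123]
[ 586.54925429 -179.78687767]
[ 579.20719765 -239.92662519]
```

```bash
sed -i 's/^RK=.*/RK=(np.array([596.3,-180.8]),-0.1215)/' h.py; python3 -c "
from h import *
rk(-45,-62,34)"
```

```text
shift [ 66.2  53.  236.1] turn -0.001
```

Scaled: 236 mm / 600 = 0.3933, 230 mm / 600 = 0.3833.

Request:
advance(
  increments=[
    [[0.02, 0.0167, 0.075], 0, 0],
    [[0.04, 0.0333, 0.15], 0, 0],
    [[0.06, 0.05, 0.225], 0, 0],
    [[0.08, 0.0667, 0.3], 0, 0],
    [[0.1, 0.0833, 0.35], 0, 0],
    [[0.11, 0.0883, 0.3833], 0, 0],
    [[0.11, 0.0883, 0.3933], 0, 0],
    [[0.11, 0.0883, 0.3933], 0, 0],
    [[0.11, 0.0883, 0.3933], 0, 0],
  ],
)

```text
clock: 2.35
tool_pos: [545.0, -236.4, 35.5]
ee_rot: [[0.993, -0.121, 0.001], [-0.121, -0.993, -0.001], [0.001, 0.001, -1.0]]
ft_force: [-0.1, 0.9, -0.2]
gripper_width: 0.1
grip_force: 0.0
```

```bash
python3 -c "
from h import *
rk(-45,-62,34)"
```

```text
shift [-0.9  0.5  1.5] turn 0.0
```

Scaled: 32 mm / 600 = 0.0533, 30 mm / 600 = 0.05.

Request:
advance(
  increments=[
    [[0.0133, 0, 0.0017], 0, 0],
    [[0.0267, 0, 0.0017], 0, 0],
    [[0.0333, 0, 0.0017], 0, 0],
    [[0.04, 0, 0.0017], 0, 0],
    [[0.0433, 0, 0.0017], 0, 0],
    [[0.0467, 0, 0.0017], 0, 0],
    [[0.05, 0, 0.0017], 0, 0],
    [[0.0533, 0, 0.0017], 0, 0],
    [[0.0533, 0, 0.0017], 0, 0],
  ],
)

```text
clock: 3.25
tool_pos: [575.9, -239.2, 33.1]
ee_rot: [[0.993, -0.12, -0.002], [-0.12, -0.993, 0.0], [-0.002, -0.0, -1.0]]
ft_force: [-3.7, 0.8, 2.5]
gripper_width: 0.2
grip_force: 1.9
```

Request:
advance(
  increments=[
    [[0.0033, 0, 0], 0, 0],
    [[0.0067, 0, 0], 0, 0],
    [[0.0067, 0, 0], 0, 0],
  ],
)

```text
clock: 3.55
tool_pos: [577.5, -239.2, 33.0]
ee_rot: [[0.993, -0.12, -0.006], [-0.12, -0.993, 0.001], [-0.007, -0.0, -1.0]]
ft_force: [-10.3, 2.2, 7.8]
gripper_width: 0.2
grip_force: 5.2
```

Scaled: 2 mm / 600 = 0.0033, 1 mm / 600 = 0.0017.

Request:
advance(
  increments=[
    [[0.0017, 0, 0], 0, 0],
    [[0.0033, 0, 0], 0, 0],
    [[0.0033, 0, 0], 0, 0],
  ],
)

```text
clock: 3.85
tool_pos: [578.1, -239.2, 32.9]
ee_rot: [[0.993, -0.121, -0.009], [-0.121, -0.993, 0.001], [-0.009, -0.0, -1.0]]
ft_force: [-13.7, 2.7, 11.0]
gripper_width: 0.5
grip_force: 6.8
```

Request:
advance(
  increments=[
    [[0.0017, 0, 0], 0, 0],
    [[0.0033, 0, 0], 0, 0],
    [[0.0033, 0, 0], 0, 0],
  ],
)

```text
clock: 4.15
tool_pos: [578.9, -239.2, 32.8]
ee_rot: [[0.993, -0.121, -0.011], [-0.121, -0.993, 0.002], [-0.011, -0.0, -1.0]]
ft_force: [-15.6, 2.6, 13.4]
gripper_width: 0.1
grip_force: 8.3
```

Scaled: -62 mm / 600 = -0.1033, -40 mm / 600 = -0.0667.

Request:
advance(
  increments=[
    [[-0.0333, 0, -0.0017], 0, 0],
    [[-0.0667, 0, -0.0017], 0, 0],
    [[-0.0667, -0.0517, -0.0017], 0, 0],
    [[-0.0667, -0.1033, -0.0017], 0, 0],
    [[-0.0667, -0.1033, -0.0017], 0, 0],
  ],
)

```text
clock: 4.65
tool_pos: [552.9, -171.0, 34.3]
ee_rot: [[0.993, -0.116, 0.001], [-0.116, -0.993, 0.002], [0.0, -0.002, -1.0]]
ft_force: [-0.2, 0.2, -0.7]
gripper_width: 0.3
grip_force: 0.0
```

```bash
python3 -c "
from h import *
rk(-45,0,34)"
```

```text
shift [-0.7  4.5  0.3] turn 0.005
```

Scaled: 32 mm / 600 = 0.0533, 30 mm / 600 = 0.05.

Request:
advance(
  increments=[
    [[0.0133, 0, 0], 0, 0],
    [[0.0267, 0, 0], 0, 0],
    [[0.0333, 0, 0], 0, 0],
    [[0.04, 0, 0], 0, 0],
    [[0.0433, 0, 0], 0, 0],
    [[0.0467, 0, 0], 0, 0],
    [[0.05, 0, 0], 0, 0],
    [[0.0533, 0, 0], 0, 0],
    [[0.0533, 0, 0], 0, 0],
  ],
)

```text
clock: 5.55
tool_pos: [582.7, -177.8, 34.1]
ee_rot: [[0.993, -0.12, -0.003], [-0.12, -0.993, -0.0], [-0.003, 0.0, -1.0]]
ft_force: [-4.0, -0.5, 2.5]
gripper_width: 0.1
grip_force: 2.5
```

Scaled: 3 mm / 600 = 0.005, 1.5 mm / 600 = 0.0025.

Request:
advance(
  increments=[
    [[0.0025, 0, 0], 0, 0],
    [[0.005, 0, 0], 0, 0],
    [[0.005, 0, 0], 0, 0],
  ],
)

```text
clock: 5.85
tool_pos: [583.6, -177.9, 34.0]
ee_rot: [[0.993, -0.12, -0.007], [-0.12, -0.993, 0.0], [-0.007, 0.001, -1.0]]
ft_force: [-9.1, 0.5, 8.3]
gripper_width: 0.2
grip_force: 5.0
```

Lane b comes up solid too. Now lane a.

Scaled: -62 mm / 600 = -0.1033, -35 mm / 600 = -0.0583.

Request:
advance(
  increments=[
    [[-0.0333, 0, 0], 0, 0],
    [[-0.0583, 0, 0], 0, 0],
    [[-0.0583, -0.0517, 0], 0, 0],
    [[-0.0583, -0.1033, 0], 0, 0],
    [[-0.0583, -0.1033, 0], 0, 0],
    [[-0.0583, -0.1033, 0], 0, 0],
  ],
)

```text
clock: 6.45
tool_pos: [560.5, -112.2, 34.5]
ee_rot: [[0.993, -0.118, 0.001], [-0.118, -0.993, -0.001], [0.001, 0.001, -1.0]]
ft_force: [0.3, -0.3, -0.4]
gripper_width: 0.2
grip_force: 0.0
```

```bash
python3 -c "
from h import *
rk(-45,62,34)"
```

```text
shift [-1.1  1.8  0.5] turn 0.003
```

Request:
advance(
  increments=[
    [[0.0133, 0, 0], 0, 0],
    [[0.0267, 0, 0], 0, 0],
    [[0.0333, 0, 0], 0, 0],
    [[0.04, 0, 0], 0, 0],
    [[0.0433, 0, 0], 0, 0],
    [[0.0467, 0, 0], 0, 0],
    [[0.05, 0, 0], 0, 0],
    [[0.0533, 0, 0], 0, 0],
    [[0.0533, 0, 0], 0, 0],
  ],
)

```text
clock: 7.35
tool_pos: [592.1, -116.4, 34.3]
ee_rot: [[0.993, -0.12, 0.0], [-0.12, -0.993, -0.0], [0.0, 0.0, -1.0]]
ft_force: [-0.0, -0.1, -0.2]
gripper_width: -0.1
grip_force: 0.0
```

Request:
advance(
  increments=[
    [[0.0033, 0, 0], 0, 0],
    [[0.0067, 0, 0], 0, 0],
    [[0.01, 0, 0], 0, 0],
    [[0.0133, 0, 0], 0, 0],
    [[0.0167, 0, 0], 0, 0],
    [[0.0167, 0, 0], 0, 0],
  ],
)

```text
clock: 7.95
tool_pos: [602.1, -117.7, 34.4]
ee_rot: [[0.993, -0.12, 0.001], [-0.12, -0.993, -0.0], [0.001, 0.0, -1.0]]
ft_force: [0.2, 1.0, -0.0]
gripper_width: 0.2
grip_force: 0.0
```

Run:
```python
from h import *
d=cap('wrist','w2.png')
```

```text
(no output)
```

View pics/w2.png

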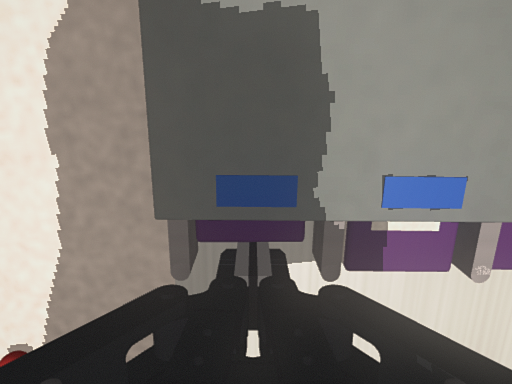

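Picture: lane a's tin has slid in with its near end almost at the roof edge (row 240 vs roof row 220) and no force felt. Lane a (left) has the room; b and c are full. Next, the chute.

Scaled: -190 mm / 600 = -0.3167, -110 mm / 600 = -0.1833.

Request:
advance(
  increments=[
    [[-0.0417, 0, 0], 0, 0],
    [[-0.0833, 0, -0.0333], 0, 0],
    [[-0.1, 0, -0.1083], 0, 0],
    [[-0.1167, 0, -0.1833], 0, 85],
    [[-0.1333, 0, -0.25], 0, 85],
    [[-0.1333, 0, -0.3167], 0, 85],
    [[-0.1333, 0, -0.3167], 0, 85],
  ],
)

```text
clock: 8.7
tool_pos: [525.4, -109.1, 230.8]
ee_rot: [[0.993, -0.12, 0.011], [-0.12, -0.993, -0.004], [0.011, 0.002, -1.0]]
ft_force: [0.4, -0.1, -0.1]
gripper_width: 58.3
grip_force: 0.0
```

```bash
python3 -c "
from h import *
to(440,175,230,0.02)"
```

```text
shift [-118.9 -271.8   -1.2] turn -0.14
```

Scaled: -272 mm / 600 = -0.4533, -234 mm / 600 = -0.39, -0.14 rad / 4 = -0.035.

Request:
advance(
  increments=[
    [[-0.0283, -0.065, 0], -0.005, 85],
    [[-0.0567, -0.13, 0], -0.01, 85],
    [[-0.085, -0.195, 0], -0.015, 85],
    [[-0.1133, -0.26, 0], -0.02, 85],
    [[-0.1417, -0.325, 0], -0.025, 85],
    [[-0.17, -0.39, 0], -0.03, 85],
    [[-0.1983, -0.4533, 0], -0.035, 85],
    [[-0.1983, -0.4533, 0], -0.035, 85],
    [[-0.1983, -0.4533, 0], -0.035, 85],
    [[-0.1983, -0.4533, 0], -0.035, 85],
  ],
)

```text
clock: 9.7
tool_pos: [442.4, 109.7, 224.2]
ee_rot: [[0.997, 0.08, -0.004], [0.08, -0.996, 0.039], [-0.001, -0.039, -0.999]]
ft_force: [-0.0, -0.1, 0.5]
gripper_width: 84.8
grip_force: 0.0
```

Run:
```python
from h import *
import pickle
d=cap('wrist','w3.png'); pickle.dump(d,open('w3.pkl','wb'))
img=cv2.imread('pics/w3.png'); cv2.imwrite('pics/w3b.png',cv2.resize(img,(800,600)))
```

```text
(no output)
```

View pics/w3b.png

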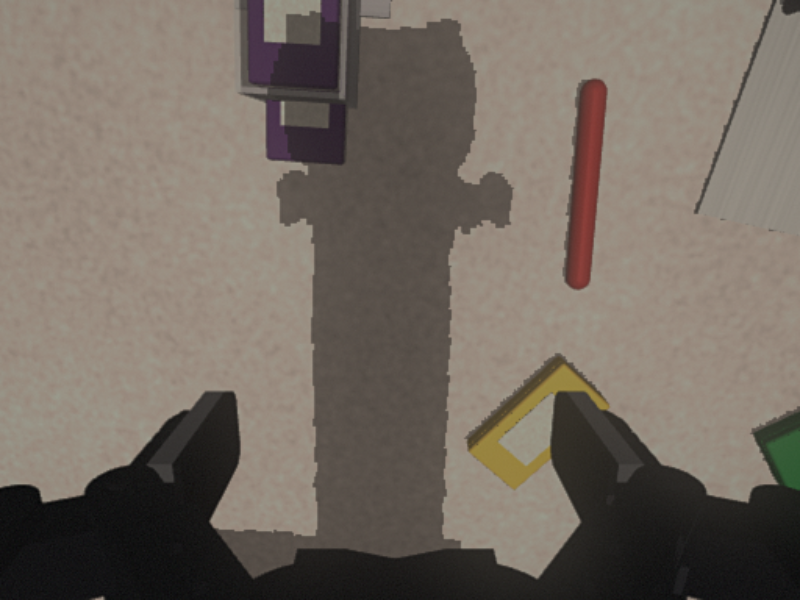

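Wrist view: bottom tin's front end at (267..345, 160) with its right front corner at (345,163). The chute front wall's lower edge is around row 100. The arm was still settling, so I measure with the extrinsics of that moment and let it finish.

Run:
```python
from h import *
import pickle
d=pickle.load(open('w3.pkl','rb')); s=800/512
P=lambda u,v,z:np.round(ray(d,u/s,v/s,z)[:2],1)
for u,v,z in [(267,159,20),(345,163,20),(267,104,20),(345,104,20),(241,94,56),(356,104,56),(595,85,8),(578,283,8)]: print(u,v,P(u,v,z))
```

```text
267 159 [502.2 198.4]
345 163 [503.6 152.3]
267 104 [532.6 198.8]
345 104 [536. 154.]
241 94 [534.1 202.2]
356 104 [533.8 143.6]
595 85 [558.2  12.1]
578 283 [441.5   1.4]
```

Request:
advance(
  increments=[
    [[0, 0, 0], 0, 85],
    [[0, 0, 0], 0, 85],
    [[0, 0, 0], 0, 85],
    [[0, 0, 0], 0, 85],
  ],
)

```text
clock: 10.15
tool_pos: [442.2, 109.8, 224.3]
ee_rot: [[0.997, 0.08, -0.004], [0.08, -0.996, 0.039], [-0.001, -0.039, -0.999]]
ft_force: [-0.3, 0.5, -0.0]
gripper_width: 84.9
grip_force: 0.0
```

Run:
```python
from h import *
import pickle
d=cap('wrist','w4.png'); pickle.dump(d,open('w4.pkl','wb'))
to(440,175,230,0.02)
```

```text
shift [  3.1 -65.2  -3.2] turn 0.06
```

Scaled: -65 mm / 600 = -0.1083, -30 mm / 600 = -0.05, 0.05 rad / 4 = 0.0125.

Request:
advance(
  increments=[
    [[0.0033, -0.05, 0], 0.0075, 85],
    [[0.005, -0.1083, 0], 0.0125, 85],
    [[0.005, -0.1083, 0], 0.0125, 85],
    [[0.005, -0.1083, 0], 0.0125, 85],
    [[0.005, -0.1083, 0], 0.0125, 85],
  ],
)

```text
clock: 10.7
tool_pos: [444.2, 126.7, 226.8]
ee_rot: [[0.996, 0.091, -0.012], [0.092, -0.993, 0.078], [-0.004, -0.079, -0.997]]
ft_force: [-1.1, -0.4, 0.3]
gripper_width: 85.0
grip_force: 0.0
```

```bash
python3 -c "
from h import *
to(516,175.7,120,0.03)
print(ctrl.get_obs()['qpos'])"
```

```text
shift [ 76.4 -33.6 109.4] turn 0.062
[ 0.09125014  0.15897073 -0.2917217   1.12455381  0.07862634  3.14058485]
```

Joint 6 is at its limit, so I use the half-turned grasp, yaw ≈ 0.03+π.

Scaled: -1.5 rad / 4 = -0.375.

Request:
advance(
  increments=[
    [[0, 0, 0], -0.0375, 75],
    [[0, 0, 0], -0.075, 75],
    [[0, 0, 0], -0.1125, 75],
    [[0, 0, 0], -0.15, 75],
    [[0, 0, 0], -0.1875, 75],
    [[0, 0, 0], -0.225, 75],
    [[0, 0, 0], -0.2625, 75],
    [[0, 0, 0], -0.3, 75],
    [[0, 0, 0], -0.3375, 75],
    [[0, 0, 0], -0.375, 75],
  ],
  quiet=true,
)

```text
ok
```

Request:
advance(
  increments=[
    [[0, 0, 0], -0.0375, 75],
    [[0, 0, 0], -0.075, 75],
    [[0, 0, 0], -0.1125, 75],
    [[0, 0, 0], -0.15, 75],
    [[0, 0, 0], -0.1875, 75],
    [[0, 0, 0], -0.225, 75],
    [[0, 0, 0], -0.2625, 75],
    [[0, 0, 0], -0.3, 75],
    [[0, 0, 0], -0.3375, 75],
    [[0, 0, 0], -0.375, 75],
  ],
)

```text
clock: 12.7
tool_pos: [444.2, 126.5, 226.7]
ee_rot: [[-0.999, 0.044, -0.012], [0.043, 0.996, 0.078], [0.015, 0.077, -0.997]]
ft_force: [0.4, 0.3, 1.1]
gripper_width: 74.9
grip_force: 0.0
```

```bash
python3 -c "
from h import *
to(516,175.7,120,0.03+np.pi)
print(ctrl.get_obs()['qpos'])"
```

```text
shift [-71.2  43.9 109.4] turn -0.073
[ 0.09079691  0.15878292 -0.29200663  1.12451783  0.07858761  0.13440985]
```

The out-of-reach moves left a 0.078 rad tilt (joint 5). I'll push against joint 6's other limit to cancel it.

Scaled: -1.5 rad / 4 = -0.375.

Request:
advance(
  increments=[
    [[0, 0, 0], -0.0375, 75],
    [[0, 0, 0], -0.075, 75],
    [[0, 0, 0], -0.1125, 75],
    [[0, 0, 0], -0.15, 75],
    [[0, 0, 0], -0.1875, 75],
    [[0, 0, 0], -0.225, 75],
    [[0, 0, 0], -0.2625, 75],
    [[0, 0, 0], -0.3, 75],
    [[0, 0, 0], -0.3375, 75],
    [[0, 0, 0], -0.375, 75],
  ],
  quiet=true,
)

```text
ok
```

Request:
advance(
  increments=[
    [[0, 0, 0], -0.0375, 75],
    [[0, 0, 0], -0.075, 75],
    [[0, 0, 0], -0.1125, 75],
    [[0, 0, 0], -0.15, 75],
    [[0, 0, 0], -0.1875, 75],
    [[0, 0, 0], -0.225, 75],
    [[0, 0, 0], -0.2625, 75],
    [[0, 0, 0], -0.3, 75],
    [[0, 0, 0], -0.3375, 75],
    [[0, 0, 0], -0.375, 75],
  ],
  quiet=true,
)

```text
ok
```

Request:
advance(
  increments=[
    [[0, 0, 0], -0.0375, 75],
    [[0, 0, 0], -0.0625, 75],
    [[0, 0, 0], -0.07, 75],
  ],
)

```text
clock: 15.0
tool_pos: [444.2, 126.5, 226.7]
ee_rot: [[0.996, 0.09, -0.012], [0.091, -0.993, 0.078], [-0.005, -0.078, -0.997]]
ft_force: [-0.5, -0.5, 0.9]
gripper_width: 75.2
grip_force: 0.0
```

```bash
python3 -c "
from h import *
print(ctrl.get_obs()['qpos'])"
```

```text
[ 0.09083319  0.15879383 -0.29200837  1.12449563  0.07853714 -3.14157941]
```

Scaled: -0.08 rad / 4 = -0.02.

Request:
advance(
  increments=[
    [[0, 0, 0], -0.01, 75],
    [[0, 0, 0], -0.02, 75],
    [[0, 0, 0], -0.02, 75],
  ],
)

```text
clock: 15.3
tool_pos: [440.9, 147.7, 226.8]
ee_rot: [[0.989, 0.146, -0.008], [0.146, -0.987, 0.063], [0.002, -0.063, -0.998]]
ft_force: [0.3, 0.4, -0.4]
gripper_width: 75.4
grip_force: 0.0
```

```bash
python3 -c "
from h import *
print(ctrl.get_obs()['qpos'])"
```

```text
[ 0.14755679  0.16133    -0.28785166  1.11985538  0.06303711 -3.14048087]
```

Scaled: 80 mm / 600 = 0.1333, 40 mm / 600 = 0.0667.

Request:
advance(
  increments=[
    [[0, 0.0667, 0], 0, 75],
    [[0, 0.1333, 0], 0, 75],
    [[0, 0.1333, 0], 0, 75],
    [[0, 0.1333, 0], 0, 75],
  ],
)

```text
clock: 15.7
tool_pos: [449.1, 110.2, 221.6]
ee_rot: [[0.996, 0.085, -0.002], [0.085, -0.996, 0.027], [0.0, -0.027, -1.0]]
ft_force: [1.0, -0.5, -0.4]
gripper_width: 75.1
grip_force: 0.0
```

```bash
python3 -c "
from h import *
print(ctrl.get_obs()['qpos'])"
```

```text
[ 0.08636675  0.16318591 -0.29827656  1.10905542  0.0270311  -3.14058032]
```

Scaled: 60 mm / 600 = 0.1, 40 mm / 600 = 0.0667.

Request:
advance(
  increments=[
    [[0, 0.0667, 0], 0, 75],
    [[0, 0.1, 0], 0, 75],
    [[0, 0.1, 0], 0, 75],
    [[0, 0.1, 0], 0, 75],
  ],
)

```text
clock: 16.1
tool_pos: [452.6, 84.4, 220.2]
ee_rot: [[0.999, 0.045, 0.0], [0.045, -0.999, 0.001], [0.0, -0.001, -1.0]]
ft_force: [0.3, 0.3, -1.0]
gripper_width: 75.3
grip_force: 0.0
```

```bash
python3 -c "
from h import *
print(ctrl.get_obs()['qpos'])"
```

```text
[ 4.59770803e-02  1.62381540e-01 -3.02776577e-01  1.10559527e+00
  7.34475064e-04 -3.14066818e+00]
```

Scaled: -90 mm / 600 = -0.15, -80 mm / 600 = -0.1333, 1.5 rad / 4 = 0.375.

Request:
advance(
  increments=[
    [[0.01, -0.0167, 0], 0.0375, 75],
    [[0.02, -0.0333, 0], 0.075, 75],
    [[0.03, -0.05, 0], 0.1125, 75],
    [[0.04, -0.0667, 0], 0.15, 75],
    [[0.05, -0.0833, 0], 0.1875, 75],
    [[0.06, -0.1, 0], 0.225, 75],
    [[0.07, -0.1167, 0], 0.2625, 75],
    [[0.08, -0.1333, 0], 0.3, 75],
    [[0.0867, -0.15, 0], 0.3375, 75],
    [[0.0867, -0.15, 0], 0.375, 75],
  ],
  quiet=true,
)

```text
ok
```

Request:
advance(
  increments=[
    [[0, 0, 0], 0.0375, 75],
    [[0, 0, 0], 0.075, 75],
    [[0, 0, 0], 0.1125, 75],
    [[0, 0, 0], 0.15, 75],
    [[0, 0, 0], 0.1875, 75],
    [[0, 0, 0], 0.225, 75],
    [[0, 0, 0], 0.2625, 75],
    [[0, 0, 0], 0.3, 75],
    [[0, 0, 0], 0.3375, 75],
    [[0, 0, 0], 0.375, 75],
  ],
)

```text
clock: 18.1
tool_pos: [500.2, 177.3, 220.2]
ee_rot: [[-0.984, -0.181, -0.0], [-0.181, 0.984, 0.001], [-0.0, 0.001, -1.0]]
ft_force: [0.5, 0.5, -0.7]
gripper_width: 75.2
grip_force: 0.0
```

```bash
python3 -c "
from h import *
to(516,175.7,80,0.03+np.pi)
print(ctrl.get_obs()['qpos'])"
```

```text
shift [-15.2  -4.5 140.2] turn 0.152
[ 2.20650540e-01  3.00350900e-01 -1.23091512e-01  1.14730344e+00
  7.23299398e-04  3.89471281e-02]
```

Scaled: 170 mm / 600 = 0.2833, 150 mm / 600 = 0.25, 0.152 rad / 4 = 0.038.

Request:
advance(
  increments=[
    [[-0.0083, -0.0033, 0.0667], 0.0125, 75],
    [[-0.0167, -0.0067, 0.1333], 0.025, 75],
    [[-0.025, -0.0075, 0.2], 0.038, 75],
    [[-0.025, -0.0075, 0.25], 0.038, 75],
    [[-0.025, -0.0075, 0.2833], 0.038, 75],
    [[-0.025, -0.0075, 0.2833], 0.038, 75],
    [[-0.025, -0.0075, 0.2833], 0.038, 75],
  ],
)

```text
clock: 18.8
tool_pos: [515.9, 175.6, 50.5]
ee_rot: [[-0.999, -0.036, -0.0], [-0.036, 0.999, 0.0], [0.0, 0.0, -1.0]]
ft_force: [0.9, 0.4, 0.2]
gripper_width: 75.0
grip_force: 0.0
```

```bash
python3 -c "
from h import *
to(516,175.7,26,0.03+np.pi)
"
```

```text
shift [-0.2  0.1 24.5] turn 0.006
```

Scaled: 24 mm / 600 = 0.04, 20 mm / 600 = 0.0333.

Request:
advance(
  increments=[
    [[0, 0, 0.02], 0, 75],
    [[0, 0, 0.0333], 0, 65],
    [[0, 0, 0.04], 0, 58],
    [[0, 0, 0.04], 0, 52],
    [[0, 0, 0.04], 0, 40],
    [[0, 0, 0.04], 0, 40],
    [[0, 0, 0.04], 0, 40],
    [[0, 0, 0.04], 0, 40],
  ],
  grip_n=30,
)

```text
clock: 19.6
tool_pos: [515.9, 175.4, 26.3]
ee_rot: [[-0.999, -0.035, -0.0], [-0.035, 0.999, 0.0], [0.0, 0.0, -1.0]]
ft_force: [-0.5, 0.7, -0.4]
gripper_width: 45.4
grip_force: 33.1
```

Run:
```python
from h import *
d=cap('wrist','w5.png')
```

```text
(no output)
```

View pics/w5.png

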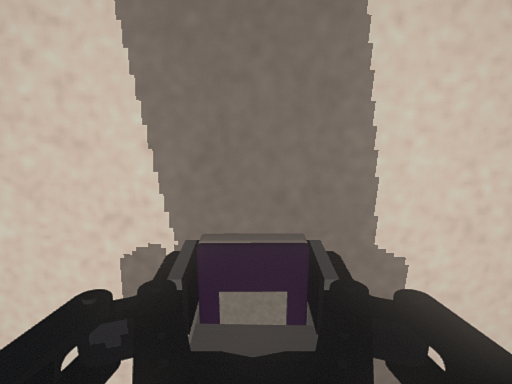

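The tin is held squarely across its width (45.4 mm). I draw it straight out.

Scaled: 76 mm / 600 = 0.1267, 68 mm / 600 = 0.1133.

Request:
advance(
  increments=[
    [[0.0067, 0, 0], 0, 40],
    [[0.02, 0, 0], 0, 40],
    [[0.0333, 0, 0], 0, 40],
    [[0.0467, 0, 0], 0, 40],
    [[0.06, 0, 0], 0, 40],
    [[0.0733, 0, 0], 0, 40],
    [[0.0867, 0, 0], 0, 40],
    [[0.1, 0, 0], 0, 40],
    [[0.1133, 0, 0], 0, 40],
    [[0.1267, 0, 0], 0, 40],
  ],
  grip_n=40,
)

```text
clock: 20.65
tool_pos: [439.0, 172.6, 26.1]
ee_rot: [[-0.999, -0.035, -0.001], [-0.035, 0.999, 0.0], [0.0, 0.0, -1.0]]
ft_force: [1.0, 0.4, -0.2]
gripper_width: 45.0
grip_force: 42.0
```

Request:
advance(
  increments=[
    [[0.005, 0, 0], 0, 40],
    [[0.0067, 0, -0.025], 0, 40],
    [[0.0067, 0, -0.0833], 0, 40],
    [[0.0067, 0, -0.15], 0, 40],
    [[0.0067, 0, -0.2], 0, 40],
    [[0.0067, 0, -0.2], 0, 40],
  ],
)

```text
clock: 21.25
tool_pos: [439.4, 173.3, 150.6]
ee_rot: [[-0.999, -0.035, 0.009], [-0.035, 0.999, 0.003], [-0.009, 0.002, -1.0]]
ft_force: [1.6, -0.1, -0.8]
gripper_width: 45.1
grip_force: 42.0
```

Run:
```python
from h import *
rk(-75,62,120)
b=RK; rk(-75,62,120,(b[0],b[1]+np.pi))
d=cap('side','s1.png'); e=cap('wrist','w6.png')
a=cv2.imread('pics/s1.png')[150:330,130:330]; a=cv2.resize(a,(600,540)); w=cv2.resize(cv2.imread('pics/w6.png'),(800,600))[400:600,100:300]
cv2.imwrite('pics/s1b.png',a)
```

```text
shift [ -79.6 -286.6   30.6] turn -2.985
shift [-208.4 -432.5   31.4] turn 0.157
```

View pics/s1b.png

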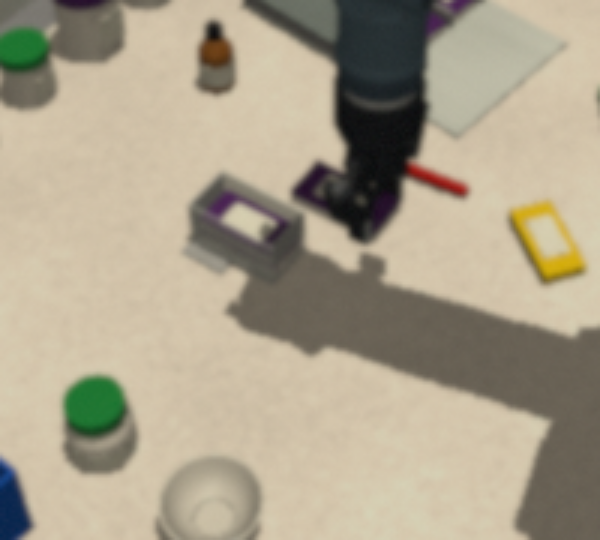

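Side view: the chute still holds two tins and the drawn tin hangs level in the gripper; nothing else has moved. I carry it to lane a.

Add to h.py:
```python
def rkp(x,y,z):
    b,w=RK; c,s=np.cos(w),np.sin(w); to(b[0]+c*x-s*y,b[1]+s*x+c*y,z,w+np.pi)
```

```bash
python3 -c "
from h import *
rkp(-91,62.5,90)"
```

```text
shift [ -66.9 -282.9   56.5] turn 0.157
```

Scaled: -283 mm / 600 = -0.4717, -245 mm / 600 = -0.4083, 0.157 rad / 4 = 0.0393.

Request:
advance(
  increments=[
    [[-0.0117, -0.05, 0], 0.005, 40],
    [[-0.0233, -0.1, 0], 0.01, 40],
    [[-0.035, -0.15, 0], 0.015, 40],
    [[-0.0467, -0.2, 0.0167], 0.02, 40],
    [[-0.0583, -0.25, 0.0333], 0.025, 40],
    [[-0.07, -0.3, 0.05], 0.03, 40],
    [[-0.0817, -0.35, 0.0667], 0.035, 40],
    [[-0.0967, -0.4083, 0.0833], 0.0393, 40],
    [[-0.1117, -0.4717, 0.0933], 0.0393, 40],
    [[-0.1117, -0.4717, 0.0933], 0.0393, 40],
  ],
  quiet=true,
)

```text
ok
```

Request:
advance(
  increments=[
    [[0, 0, 0], 0, 40],
    [[0, 0, 0], 0, 40],
    [[0, 0, 0], 0, 40],
  ],
)

```text
clock: 22.65
tool_pos: [512.2, -106.7, 89.7]
ee_rot: [[-0.993, 0.12, -0.001], [0.12, 0.993, 0.001], [0.001, 0.001, -1.0]]
ft_force: [0.1, 0.4, -0.7]
gripper_width: 44.9
grip_force: 42.0
```

```bash
python3 -c "
from h import *
rkp(-91,62.5,28)"
```

```text
shift [-1.6 -0.9 61.7] turn 0.001
```

Scaled: 62.5 mm / 600 = 0.1042, 57 mm / 600 = 0.095.

Request:
advance(
  increments=[
    [[-0.0025, -0.0017, 0.0417], 0, 40],
    [[-0.0025, -0.0017, 0.075], 0, 40],
    [[-0.0025, -0.0017, 0.095], 0, 40],
    [[-0.0025, -0.0017, 0.1042], 0, 40],
    [[-0.0025, -0.0017, 0.1042], 0, 40],
    [[-0.0025, -0.0017, 0.1042], 0, 40],
  ],
)

```text
clock: 23.25
tool_pos: [514.8, -109.0, 28.1]
ee_rot: [[-0.993, 0.121, 0.001], [0.121, 0.993, 0.0], [-0.001, 0.0, -1.0]]
ft_force: [0.5, -0.5, 0.2]
gripper_width: 44.8
grip_force: 42.0
```

Run:
```python
from h import *
rkp(-91,62.5,27)
d=cap('top','t2.png')
a=cv2.convertScaleAbs(cv2.imread('pics/t2.png')[110:255,250:390],alpha=1.5)
cv2.imwrite('pics/t2b.png',cv2.resize(a,(700,725)[:2] if 0 else (579,600),interpolation=cv2.INTER_CUBIC))
```

```text
shift [1.4 1.1 1.1] turn 0.0
```

View pics/t2b.png

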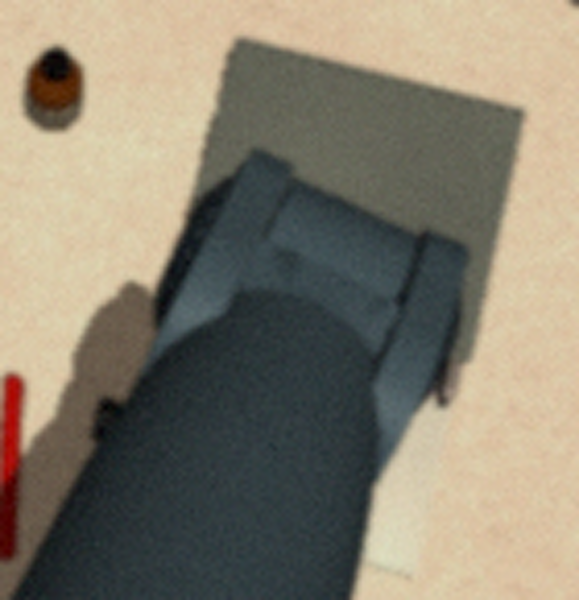

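The arm hides the tin, so I rely on the measured pose and feel. I slide it into the lane in small steps.

Careful with the scale: shifts go in shares of 0.6 m and turns go in shares of 4 rad. That gives: -30 mm / 600 = -0.05, -27 mm / 600 = -0.045.

Request:
advance(
  increments=[
    [[-0.005, 0.0017, 0.0017], 0, 40],
    [[-0.0117, 0.0017, 0.0017], 0, 40],
    [[-0.0183, 0.0017, 0.0017], 0, 40],
    [[-0.025, 0.0017, 0.0017], 0, 40],
    [[-0.0317, 0.0017, 0.0017], 0, 40],
    [[-0.0383, 0.0017, 0.0017], 0, 40],
    [[-0.045, 0.0017, 0.0017], 0, 40],
    [[-0.05, 0.0017, 0.0017], 0, 40],
  ],
)

```text
clock: 24.1
tool_pos: [541.5, -111.3, 26.9]
ee_rot: [[-0.993, 0.122, -0.006], [0.122, 0.993, 0.001], [0.006, 0.0, -1.0]]
ft_force: [-9.8, 1.5, 12.3]
gripper_width: 45.0
grip_force: 49.3
```

Scaled: 4 mm / 600 = 0.0067, 3 mm / 600 = 0.005.

Request:
advance(
  increments=[
    [[0.005, 0, -0.0017], 0, 40],
    [[0.0067, 0, -0.0033], 0, 40],
    [[0.0067, 0, -0.0033], 0, 40],
  ],
)

```text
clock: 24.4
tool_pos: [540.7, -111.4, 28.8]
ee_rot: [[-0.993, 0.121, 0.001], [0.121, 0.993, 0.0], [-0.001, 0.0, -1.0]]
ft_force: [0.4, -0.3, -0.1]
gripper_width: 45.3
grip_force: 42.0
```

Run:
```python
from h import *
d=cap('wrist','w7.png')
for f in('w5.png','w6.png','w7.png'):
    im=cv2.imread('pics/'+f); h=cv2.cvtColor(im,cv2.COLOR_BGR2HSV); m=cv2.inRange(h,(125,60,15),(165,255,255)); m[:200]=0
    n,l,st,c=cv2.connectedComponentsWithStats(m); i=1+np.argmax(st[1:,4]); print(f,st[i])
    # white front face of tin above lid edge at col 253
    print(im[225:262:3,253].tolist())
```

```text
w5.png [ 196  243  113   82 6385]
[[97, 105, 115], [96, 104, 115], [98, 106, 117], [74, 79, 86], [78, 84, 90], [86, 94, 102], [46, 40, 50], [52, 38, 52], [54, 40, 55], [54, 39, 55], [54, 37, 53], [54, 36, 54], [52, 33, 51]]
w6.png [ 197  243  112  108 7017]
[[84, 92, 101], [83, 91, 99], [83, 91, 100], [65, 70, 77], [69, 74, 80], [74, 79, 87], [40, 35, 44], [43, 31, 44], [47, 35, 48], [49, 35, 48], [47, 34, 47], [44, 32, 45], [45, 32, 45]]
w7.png [ 198  245  111  106 6037]
[[92, 98, 102], [91, 97, 101], [91, 98, 101], [78, 82, 89], [77, 83, 89], [83, 90, 97], [50, 46, 52], [52, 44, 52], [55, 45, 55], [53, 42, 53], [53, 41, 54], [52, 40, 53], [52, 39, 51]]
```

Scaled: -8 mm / 600 = -0.0133, -6 mm / 600 = -0.01.

Request:
advance(
  increments=[
    [[-0.0033, 0, 0], 0, 40],
    [[-0.0067, 0, 0], 0, 40],
    [[-0.01, 0, 0], 0, 40],
    [[-0.0133, 0, 0], 0, 40],
    [[-0.0133, 0, 0], 0, 40],
  ],
)

```text
clock: 24.95
tool_pos: [548.7, -112.4, 28.6]
ee_rot: [[-0.993, 0.121, 0.001], [0.121, 0.993, 0.0], [-0.001, 0.0, -1.0]]
ft_force: [-0.1, 0.3, -0.8]
gripper_width: 45.0
grip_force: 42.0
```

It was just floor friction; a touch higher it goes freely. On to near-end ≈ -50 mm.

Scaled: -18 mm / 600 = -0.03, -15 mm / 600 = -0.025.

Request:
advance(
  increments=[
    [[-0.005, 0, 0], 0, 40],
    [[-0.01, 0, 0], 0, 40],
    [[-0.015, 0, 0], 0, 40],
    [[-0.02, 0, 0], 0, 40],
    [[-0.025, 0, 0], 0, 40],
    [[-0.03, 0, 0], 0, 40],
    [[-0.03, 0, 0], 0, 40],
  ],
)

```text
clock: 25.65
tool_pos: [566.8, -114.6, 28.7]
ee_rot: [[-0.993, 0.121, 0.001], [0.121, 0.993, 0.0], [-0.001, 0.0, -1.0]]
ft_force: [0.4, -0.3, -1.4]
gripper_width: 44.8
grip_force: 42.0
```

Scaled: -45 mm / 600 = -0.075, 1.5 mm / 600 = 0.0025.

Request:
advance(
  increments=[
    [[0, 0, 0.0017], 0, 40],
    [[0, 0, 0.0025], 0, 60],
    [[0, 0, 0.0025], 0, 60],
    [[0, 0, 0.0025], 0, 60],
    [[0, 0, -0.0417], 0, 60],
    [[0.0267, 0, -0.075], 0, 30],
    [[0.0567, 0, -0.075], 0, 0],
    [[0.0567, 0, -0.05], 0, 0],
    [[0.0567, 0, -0.0133], 0, 0],
    [[0.0567, 0, -0.0133], 0, 0],
  ],
)

```text
clock: 26.65
tool_pos: [530.0, -109.6, 34.5]
ee_rot: [[-0.993, 0.122, -0.004], [0.122, 0.993, 0.002], [0.005, 0.001, -1.0]]
ft_force: [-0.8, 0.1, 0.0]
gripper_width: 0.0
grip_force: 0.0
```

```bash
python3 -c "
from h import *
rkp(-71,62.5,36)"
```

```text
shift [-3.4 -0.2 -1.5] turn -0.0
```

Scaled: -48 mm / 600 = -0.08, -45 mm / 600 = -0.075.

Request:
advance(
  increments=[
    [[-0.0083, 0, -0.0017], 0, 0],
    [[-0.0167, 0, -0.0017], 0, 0],
    [[-0.025, 0, -0.0017], 0, 0],
    [[-0.0333, 0, -0.0017], 0, 0],
    [[-0.0417, 0, -0.0017], 0, 0],
    [[-0.05, 0, -0.0017], 0, 0],
    [[-0.0583, 0, -0.0017], 0, 0],
    [[-0.0667, 0, -0.0017], 0, 0],
    [[-0.075, 0, -0.0017], 0, 0],
    [[-0.08, 0, -0.0017], 0, 0],
  ],
)

```text
clock: 27.65
tool_pos: [580.8, -116.2, 37.6]
ee_rot: [[-0.993, 0.121, 0.001], [0.121, 0.993, 0.0], [-0.001, 0.0, -1.0]]
ft_force: [-0.3, -0.5, -0.4]
gripper_width: 0.1
grip_force: 0.6
```

Scaled: -8 mm / 600 = -0.0133, -6 mm / 600 = -0.01.

Request:
advance(
  increments=[
    [[-0.0033, 0, 0.0017], 0, 0],
    [[-0.0067, 0, 0.0033], 0, 0],
    [[-0.01, 0, 0.0033], 0, 0],
    [[-0.0133, 0, 0.0033], 0, 0],
    [[-0.0133, 0, 0.0033], 0, 0],
  ],
)

```text
clock: 28.15
tool_pos: [588.5, -117.2, 35.6]
ee_rot: [[-0.993, 0.121, 0.001], [0.121, 0.993, 0.0], [-0.001, 0.0, -1.0]]
ft_force: [-0.5, 0.1, -0.1]
gripper_width: 0.4
grip_force: 0.0
```

Leading face ≈ -4 mm, still free; continuing gently.

Scaled: -4 mm / 600 = -0.0067, -2 mm / 600 = -0.0033.

Request:
advance(
  increments=[
    [[-0.0033, 0, 0], 0, 0],
    [[-0.0067, 0, 0], 0, 0],
    [[-0.0067, 0, 0], 0, 0],
  ],
)

```text
clock: 28.45
tool_pos: [592.4, -117.7, 35.7]
ee_rot: [[-0.993, 0.121, 0.001], [0.121, 0.993, 0.0], [-0.001, 0.0, -1.0]]
ft_force: [-0.0, -0.8, 0.4]
gripper_width: -0.1
grip_force: 0.0
```

Scaled: -4 mm / 600 = -0.0067, -2 mm / 600 = -0.0033.

Request:
advance(
  increments=[
    [[-0.0033, 0, 0], 0, 0],
    [[-0.0067, 0, 0], 0, 0],
    [[-0.0067, 0, 0], 0, 0],
  ],
)

```text
clock: 28.75
tool_pos: [596.4, -118.2, 35.6]
ee_rot: [[-0.993, 0.121, 0.001], [0.121, 0.993, 0.0], [-0.001, 0.0, -1.0]]
ft_force: [0.7, 0.6, -0.8]
gripper_width: 0.0
grip_force: 0.1
```

Scaled: -3 mm / 600 = -0.005, -2 mm / 600 = -0.0033.

Request:
advance(
  increments=[
    [[-0.0033, 0, 0], 0, 0],
    [[-0.005, 0, 0], 0, 0],
    [[-0.005, 0, 0], 0, 0],
  ],
)

```text
clock: 29.05
tool_pos: [597.5, -118.2, 35.4]
ee_rot: [[-0.993, 0.122, -0.003], [0.122, 0.993, 0.001], [0.003, 0.0, -1.0]]
ft_force: [-4.9, 0.3, 3.8]
gripper_width: -0.2
grip_force: 2.5
```

Scaled: -2 mm / 600 = -0.0033, -1 mm / 600 = -0.0017.

Request:
advance(
  increments=[
    [[-0.0017, 0, 0], 0, 0],
    [[-0.0033, 0, 0], 0, 0],
    [[-0.0033, 0, 0], 0, 0],
  ],
)

```text
clock: 29.35
tool_pos: [598.2, -118.2, 35.3]
ee_rot: [[-0.993, 0.122, -0.005], [0.122, 0.993, 0.001], [0.005, 0.0, -1.0]]
ft_force: [-8.0, 1.1, 7.5]
gripper_width: 0.1
grip_force: 4.0
```

The row came up solid at 8 N, with the near end about 5 mm inside the mouth. I retract and take a last look.

Scaled: -160 mm / 600 = -0.2667, -140 mm / 600 = -0.2333.

Request:
advance(
  increments=[
    [[0.0083, 0, 0], 0, 0],
    [[0.0333, 0, 0], 0, 0],
    [[0.075, 0, -0.0167], 0, 0],
    [[0.1167, 0, -0.0833], 0, 0],
    [[0.1333, 0, -0.1583], 0, 0],
    [[0.1333, 0, -0.2333], 0, 0],
    [[0.1417, 0.0667, -0.2667], 0, 0],
    [[0.15, 0.1417, -0.2667], 0, 0],
    [[0.1583, 0.2167, -0.2667], 0, 0],
    [[0.1583, 0.2167, -0.2667], 0, 0],
  ],
  quiet=true,
)

```text
ok
```

Request:
advance(
  increments=[
    [[0.025, 0.075, 0], 0, 0],
    [[0.05, 0.15, 0], 0, 0],
    [[0.075, 0.225, 0], 0, 0],
    [[0.075, 0.225, 0], 0, 0],
  ],
)

```text
clock: 30.75
tool_pos: [493.3, 165.5, 195.8]
ee_rot: [[-0.993, 0.115, 0.001], [0.115, 0.993, 0.003], [-0.001, 0.003, -1.0]]
ft_force: [-0.5, -0.6, -0.1]
gripper_width: 0.4
grip_force: 0.0
```

Run:
```python
from h import *
d=cap('top','t3.png')
a=cv2.convertScaleAbs(cv2.imread('pics/t3.png')[90:290,70:490],alpha=1.4)
a=cv2.resize(a,(800,381),interpolation=cv2.INTER_CUBIC); cv2.imwrite('pics/t3b.png',a)
```

```text
(no output)
```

View pics/t3b.png

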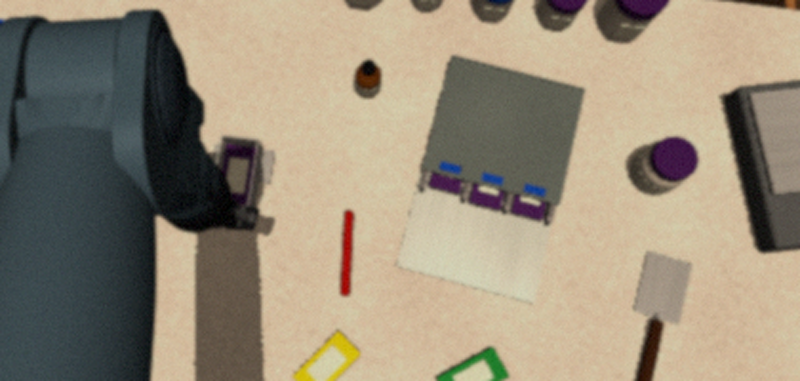

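The new tin sits in the left lane's mouth at (446,182), slightly inside. The b and c tins are at (487,196) and (529,207), the chute still holds its tins at (238,170), and the bystanders have not moved. Handing in.

```bash
python3 -c "
from workcell import ctrl
print(ctrl.close_job())"
```

```text
the job is handed in; nothing more can be done
None
```

Job handed in at about 31 s: lane a (left) was the one with room, and the bottom tin from the chute is pushed home there, its row solid at 8 N with its near end about 5 mm inside; lanes b and c felt full (peak press about 16 N, in c), the other two tins are still in the chute, and nothing else looked moved in the last picture.

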